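# Shut and bleed one air line of the glaze-spraying console

## Task

Close the valve with the wing (bar) handle: turn it clockwise until you feel it bear firmly on its seat, and hold it so for a moment without overtightening it. Then press that line's bleed button, the one in front of it, fully down for a moment and let it come back up. Do not touch the other valves and their buttons beside it, and leave the jar, pots and tools where they are.

Things in the scene. Friction and masses are not known exactly. Their poses are not given: they have to be found in the camera images.
- wing_grip (a point): Middle of the wing (bar) handle of the valve to close, on its turning axis, 12 mm below the handle's top. A black upright bar 44 mm long (along this point's x), 12 mm thick (its y), 34 mm tall, on a round skirt 36 mm across whose upper face is 22 mm below this point. It turns with the handle. The next knobs stand 62 mm away along the row and reach to within 44 mm of this axis.
- wing (a joint): Angle of the wing valve, rad, growing clockwise seen from above. 0 (open): the bar lies front to back, along x of unit_wing. It starts at 0 to 0.3. Turning meets an even drag of about 0.06 N m. The seat inside is met somewhere from 0.8 to 1.4: it has worn, so the angle is not known and can only be felt; from there the resistance climbs by about 8 N m per rad.
- wing_top (a point): Centre of the wing handle's top, on its axis. Firmly closed means 0.22 to 0.45 N m of torque in all on the handle, held for half a second; above 0.6 N m the seat is crushed. Gripping the bar with 30 to 45 N carries this. When let go, the handle springs back by up to about 0.05 rad and stays closed.
- unit_wing: Base plate (150 x 56 x 5 mm) of the wing valve, origin at the middle of its underside on the console's top, x from front to back, z up. The wing's axis stands at x = +30 mm, this line's bleed button at x = -35 mm.
- bleed_wing_top (a point): Centre of the top of the bleed button of the wing valve's line: a steel push button 20 mm across in a dark collar 36 mm across, rising 10 mm above the collar; 27 mm above the console's top, in front of (towards the robot from) the wing valve. It moves with the button.
- bleed_wing (a joint): Travel of that bleed button, m: 0 up, 0.006 fully down (about 5 N); springs back when let go. It counts as pressed beyond 0.0045, for half a second.
- unit_round: A neighbouring valve that must not be touched, same plate and origin as unit_wing: a round fluted knob 37 mm across, 32 mm tall, its top 62 mm above the console's top, at x = +30 mm, and its own bleed button at x = -35 mm. The four valves stand in a row at 62 mm pitch in any order.
- unit_lobed: A neighbouring valve that must not be touched, same plate and origin as unit_wing: a three-lobed knob 36 mm across, 34 mm tall, its top 64 mm above the console's top, at x = +30 mm, and its own bleed button at x = -35 mm. The four valves stand in a row at 62 mm pitch in any order.
- unit_square: A neighbouring valve that must not be touched, same plate and origin as unit_wing: a square-block knob 24 mm wide on a 36 mm round skirt, 36 mm tall, its top 66 mm above the console's top, at x = +30 mm, and its own bleed button at x = -35 mm. The four valves stand in a row at 62 mm pitch in any order.
- panel: Grey valve console 180 x 370 x 45 mm, fixed; origin at the middle of its underside, x front to back, the row of valves along y. A pressure gauge (56 mm across, top 62 mm above the table) stands at its +y end.
- jar: Bystander, to be left alone: small amber glass jar, 40 mm across, 45 mm tall, standing on the console; origin at the middle of its underside.
- mug: Bystander, to be left alone: unfired clay mug, 84 mm across, 75 mm tall; origin at the middle of its underside.
- bowl: Bystander, to be left alone: fired clay bowl, 120 mm across, 50 mm tall; origin at the middle of its underside.
- block: Bystander, to be left alone: green block 70 x 50 x 35 mm lying flat; origin at the middle of its underside.
- brush: Bystander, to be left alone: wooden-handled brush 200 mm long, lying along its x axis; origin at the middle of its underside.
- rib: Bystander, to be left alone: flat wooden throwing rib 100 x 60 x 8 mm; origin at the middle of its underside.

How it is judged:
On the way, in this order (a step that is already met when the one before it is completed fails the run):
1. the wing valve is turned clockwise until it bears firmly on its seat, held 0.3 s (8 N at the stop pin, about 0.14 N m beyond the drag) (contact force between wing_c2 and seat_c0 above 8 N), for 0.3 s.
2. with the valve still closed, the wing line's bleed button is pressed fully down (more than 4.5 mm of its 6 mm) for 0.3 s (distance between wing_c2 and seat_c0 below 0.0075 m and value of joint bleed_wing above 0.0045 m), for 0.3 s.
At the end, for the whole second after the job is handed in: The wing valve stays closed at rest: its stop pin is within 1.5 mm of touching its seat (about 0.09 rad); its bleed button is back up (within 1.5 mm) (distance between wing_c2 and seat_c0 below 0.0075 m and value of joint bleed_wing below 0.0015 m and velocity of joint wing between -0.05 and 0.05 rad/s).
It fails at once if the wing valve is overtightened: more than 35 N at its stop pin (about 0.6 N m) (contact force between wing_c2 and seat_c0 above 35 N).
It fails at once if a neighbouring valve or its button is touched with more than 1.5 N (contact force between any of the fingers, the arm and unit_round above 1.5 N or contact force between any of the fingers, the arm and unit_lobed above 1.5 N or contact force between any of the fingers, the arm and unit_square above 1.5 N).
It fails at once if a bystander is moved by more than 15 mm (distance of any of jar, mug, bowl, block, brush, rib from where it was at the start of the episode above 0.015 m).
It also fails if it takes over 72 s, if anything falls off the work surface, if the arm or the gripper's body presses on something with over 40 N, if the wrist force passes 120 N, or if a joint passes its speed limit or range.

## Robot

A 6-joint arm with a two-finger parallel gripper is mounted at the origin on the work surface. World frame = base frame: x ahead of the robot, y to its left, z up, the work surface at z = 0. Lengths are in m, angles in rad, forces in N, time in s.
With the tool pointing down it reaches from about 0.35 to 0.925 m from the base axis. Payload 6.4 kg.
Tool frame: the origin (TCP) lies on the front face of the gripper's body, between the roots of the fingers; the fingertips stand robot.tip_extent ahead of it and the grasp point (between the pads) lies 54 mm ahead of it (robot.tip_extent is the distance from the TCP to the fingertips, in m); y points along the fingers, z is the direction in which the jaws open and shut, and the axes are right-handed (so a half turn about y gives the same grasp; the last joint's range is limited). The gripper opens to 85 mm and grips with 20 to 120 N. Pads are 22 mm wide; open, the fingers measure 114 mm over their backs; the gripper's body (76 mm by 85 mm) begins 54 mm behind the grasp point. The pads swing forward as they close: fully open they stand 13 mm farther back than shut.
Start: joints at [-1.481, 0.245, 1.558, -0, 1.339, -0.174], TCP at [0.169, -0.628, 0.304] pointing down, gripper open.
Joint ranges: [-3.13, 3.13], [-1.02, 2.26], [0.13, 2.54], [-0.95, 4.09], [0.21, 2.88], [-2.74, 2.74]. Speed limits (rad/s): [2.57, 2.57, 3.14, 3.14, 3.14, 3.14].

## Interface

Orientations are given as [roll, pitch, yaw] about the fixed x, y, z axes, in that order (R = Rz(yaw) Ry(pitch) Rx(roll)).
In Python, from rig import robot, vision, ticket, spotter gives the robot as it stands.
- The arm moves only by the shell command python3 -m crank 'ROWS'. ROWS is JSON, a list of rows, each an object of numbers: "rx", "ry", "rz": the turn, a rotation vector about the tool's x, y, z in degrees; "tx", "ty", "tz": the shift along the tool's x, y, z in mm; "hand": the closure, from 0 (fully open) to 1 (shut). A call has 1 to 20 rows; each row is the pose to reach, as a shift and turn from the pose commanded when the call began, along the tool's axes at that moment; what a row does not reach only later rows make up. A row lasts 1/10 s, in which the tool goes at most 50 mm and 8.59 degrees, less where a joint would pass 70% of its speed; a pose out of reach is approached as far as the arm can. A call with a gripper value outside its range is refused whole. The fingers move at their own pace and stop on an object; the grip force is fixed at half the most. Time passes only in rows, so rows that repeat a pose let the fingers close. It gives the time, the measured TCP pose, the force and the opening at its end, in the units of the state.
- robot.observe(): the state, without advancing time (a new reading comes with each control period).
- vision.grab_frame(name): name is "scene" or "side" or "wrist"; returns the picture (420x560x3 uint8, red, green, blue); there is no depth.
- vision.camera_info(name): a dict with "vfov" (degrees; the focal length in pixels is half the picture's height over the tangent of half this angle, whatever the lens; pixels are square), "cx", "cy" (the principal point, pixels), "k1" (the pictures are not rectified: a ray, as slopes to the right and down, at radius r is drawn at 1 + k1 r^2 times it, then the intrinsics apply), "extrinsics" (4x4, takes a point from camera to world coordinates). Camera axes: x right, y up, looking along -z (the intrinsics and any distortion apply to the point x, -y, -z); pixel columns grow to the right and rows downward; lengths in m; the calibration is good to about 2 mm. A picture is of the moment at which its call begins: read the wrist's pose just before it. camera_info takes no time and is no camera call; for the wrist camera it gives the pose at the moment of the call.
- ticket.sign_off(): hands the job in, once; it reports no verdict.
Trained networks look in the newest picture that a camera, given by its name, has taken for a name from the list of things; names that differ only in an ending like _2 or _b are one class to them, and where a whole thing is asked for, a point or a joint stands for the part that bears it (a point fixed in the world has none). Each returns a list of dicts, best first, with "score" (0 to 1); they miss things now and then, are a little off and sometimes report something else, mostly with a low value. They report only what shows in the picture. A call takes as long as a camera call.
- spotter.spot_in(camera, query): "rect" ([left, top, right, bottom] as shares, 0 to 1, of the picture: columns of its width, rows of its height, round what is visible of it).
- spotter.regions_of(camera, query): "pixels" (420x560 bool, what is visible of it) and "rect" ([left, top, right, bottom] as shares, 0 to 1, of the picture: columns of its width, rows of its height, round what is visible of it).
The state is a dict: "time_s": time; "joint_positions": joint angles; "dq": joint speeds; "effort": joint torques, N m; "ee_pos": TCP position; "tcp_rot": TCP orientation; "ft_force": force on the tool from outside, world axes, zero at the start; "ft_torque": the same for the moment, N m; "finger_gap": finger opening in m.
Only numpy, scipy, OpenCV 4.12 (cv2) and the standard library are available. Lean on these libraries where they do the work, as an engineer would, in place of code of your own. Each camera call takes 0.05 s, during which the arm holds its last target.

## Working session

There is one attempt and no reset: what is moved stays moved. The work goes in short steps, Python scripts to look and compute and a shell command to move; the robot and the scene stay as the last step left them, time stands still between calls to the robot, and variables do not carry over. Pictures are saved under pics/ and viewed, and the job is handed in when it is done.

```bash
ls; mkdir -p pics
python3 - <<'E'
from rig import robot, vision, spotter
import cv2
print(robot.observe(), robot.tip_extent)
for n in ["scene","side","wrist"]:
    im=vision.grab_frame(n); cv2.imwrite(f"pics/{n}0.png",im[:,:,::-1])
    i=vision.camera_info(n); print(n,i)
E
```

```text
pics
{'time_s': 0.0, 'joint_positions': array([-1.48107892e+00,  2.45783578e-01,  1.55905355e+00, -6.98792917e-06,
        1.33868990e+00, -1.74115640e-01]), 'dq': array([-0.00096383,  0.00136551,  0.00126422,  0.00021009,  0.00095418,
       -0.00098433]), 'effort': array([-2.08745296e-03, -4.29506779e+01, -3.26133800e+01, -2.27797073e-04,
        5.31960846e-03, -1.91886596e-05]), 'ee_pos': array([ 0.16946416, -0.62707198,  0.30277844]), 'tcp_rot': array([-1.57270263e+00,  3.28410415e-04, -2.87775830e+00]), 'ft_force': array([-0.74833104,  0.12577221, -0.17417047]), 'ft_torque': array([ 0.01224488, -0.01119265, -0.00272561]), 'finger_gap': 0.08538684220702916} 0.0726
scene {'vfov': 44.559923246997776, 'cx': 269.52634181524894, 'cy': 202.74749244234243, 'k1': -0.08540848791881848, 'extrinsics': array([[-8.15710431e-01, -3.48453763e-01,  4.61732030e-01,
         1.13558488e+00],
       [ 5.78460416e-01, -4.91640871e-01,  6.50901529e-01,
         9.15693247e-01],
       [ 1.97249786e-04,  7.98040869e-01,  6.02603295e-01,
         9.37575432e-01],
       [ 0.00000000e+00,  0.00000000e+00,  0.00000000e+00,
         1.00000000e+00]])}
side {'vfov': 42.86650159597364, 'cx': 289.25767133367793, 'cy': 212.943744682499, 'k1': -0.0048631960896165375, 'extrinsics': array([[-0.96975174,  0.18774541, -0.15599108,  0.22747396],
       [-0.24407826, -0.73874093,  0.6282417 ,  1.07802739],
       [ 0.0027125 ,  0.64731252,  0.76221988,  1.40575556],
       [ 0.        ,  0.        ,  0.        ,  1.        ]])}
wrist {'vfov': 70.39147007981481, 'cx': 277.53854690298994, 'cy': 216.2815575106694, 'k1': 0.02174685226972916, 'extrinsics': array([[ 0.26086861,  0.91869965,  0.2965443 ,  0.24609837],
       [-0.96537247,  0.24885573,  0.07827396, -0.60675545],
       [-0.00188649, -0.30669493,  0.951806  ,  0.37301547],
       [ 0.        ,  0.        ,  0.        ,  1.        ]])}
```

View pics/scene0.png

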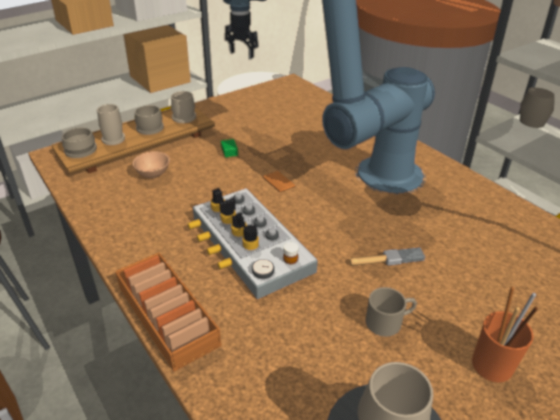

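View pics/side0.png

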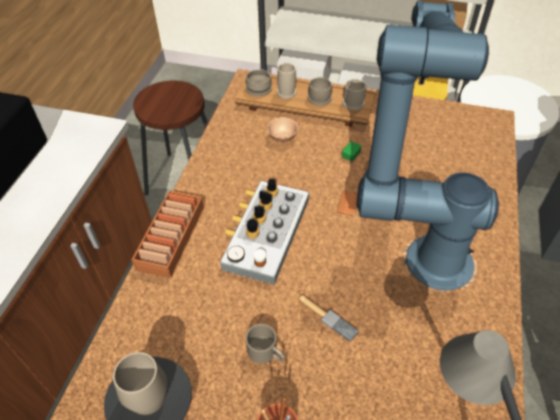

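View pics/wrist0.png

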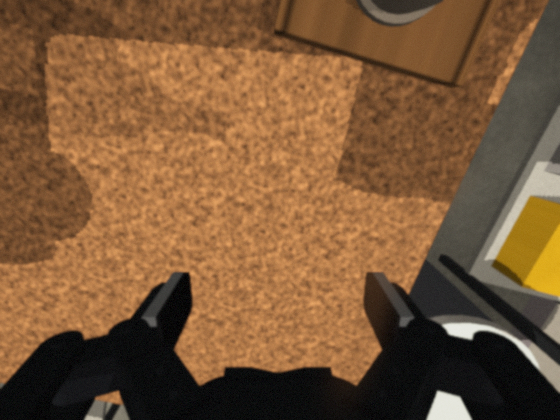

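The console sits mid-table, at about (250,240) in scene and (267,230) in side. The wrist camera doesn't see it yet. Next I locate everything by triangulation.

```bash
cat > h.py <<'E'
import numpy as np, cv2
from rig import robot, vision, spotter
from scipy.spatial.transform import Rotation as Ro
def cam(n,info=None):
    i=info or vision.camera_info(n); f=210/np.tan(np.radians(i['vfov'])/2); return i,f
def ray(n,u,v,info=None):
    i,f=cam(n,info); x=(u-i['cx'])/f; y=(v-i['cy'])/f
    d=np.array([x,y]); s=d.copy()
    for _ in range(20): s=d/(1+i['k1']*(s@s))
    E=i['extrinsics']; return E[:3,3], E[:3,:3]@np.array([s[0],-s[1],-1.])
def atz(n,u,v,z,info=None):
    o,d=ray(n,u,v,info); return o+d*(z-o[2])/d[2]
def proj(n,P,info=None):
    i,f=cam(n,info); E=i['extrinsics']; p=E[:3,:3].T@(np.asarray(P)-E[:3,3])
    s=np.array([p[0],-p[1]])/-p[2]; s=s*(1+i['k1']*(s@s)); return s*f+[i['cx'],i['cy']]
def tri(a,b):
    (o1,d1),(o2,d2)=a,b
    A=np.stack([d1,-d2],1); t=np.linalg.lstsq(A,o2-o1,rcond=None)[0]
    p,q=o1+d1*t[0],o2+d2*t[1]; return (p+q)/2,np.linalg.norm(p-q)
def mid(r): return np.array([(r[0]+r[2])/2*560,(r[1]+r[3])/2*420])
E
python3 - <<'E'
from h import *
for n in ["scene","side"]: vision.grab_frame(n)
Q=["wing_top","bleed_wing_top","unit_wing","unit_round","unit_lobed","unit_square","panel","jar","mug","bowl","block","brush","rib"]
for q in Q:
    for n in ["scene","side"]:
        r=spotter.spot_in(n,q)
        print(q,n,[(round(x['score'],2),mid(x['rect']).round().tolist(),atz(n,*mid(x['rect']),.05).round(3)[:2].tolist()) for x in r[:3]])
print(robot.observe()['time_s'])
E
```

```text
wing_top scene [(0.74, [226.0, 207.0], [0.566, -0.099])]
wing_top side [(0.69, [266.0, 198.0], [0.597, -0.086])]
bleed_wing_top scene [(0.4, [227.0, 208.0], [0.569, -0.09])]
bleed_wing_top side [(0.57, [329.0, 320.0], [0.298, 0.321])]
unit_wing scene [(0.62, [236.0, 215.0], [0.562, -0.052])]
unit_wing side [(0.76, [274.0, 206.0], [0.563, -0.058]), (0.65, [329.0, 318.0], [0.299, 0.314])]
unit_round scene [(0.62, [260.0, 240.0], [0.571, 0.076])]
unit_round side [(0.69, [262.0, 232.0], [0.569, 0.061])]
unit_lobed scene [(0.61, [251.0, 225.0], [0.555, 0.01])]
unit_lobed side [(0.71, [270.0, 220.0], [0.56, 0.005]), (0.15, [282.0, 193.0], [0.551, -0.123])]
unit_square scene [(0.73, [226.0, 206.0], [0.565, -0.101])]
unit_square side [(0.59, [283.0, 193.0], [0.548, -0.122])]
panel scene [(0.91, [253.0, 245.0], [0.595, 0.08])]
panel side [(0.84, [265.0, 231.0], [0.563, 0.056]), (0.18, [330.0, 320.0], [0.296, 0.32])]
jar scene [(0.76, [293.0, 253.0], [0.53, 0.166])]
jar side [(0.6, [260.0, 259.0], [0.548, 0.163])]
mug scene [(0.71, [390.0, 311.0], [0.468, 0.447])]
mug side [(0.9, [265.0, 345.0], [0.454, 0.439]), (0.51, [266.0, 197.0], [0.599, -0.089])]
bowl scene [(0.59, [151.0, 165.0], [0.651, -0.425])]
bowl side [(0.98, [283.0, 132.0], [0.628, -0.427]), (0.19, [329.0, 319.0], [0.3, 0.318])]
block scene [(0.84, [228.0, 148.0], [0.391, -0.373]), (0.62, [236.0, 214.0], [0.562, -0.054])]
block side [(0.59, [353.0, 153.0], [0.349, -0.379])]
brush scene [(0.72, [388.0, 259.0], [0.348, 0.322])]
brush side [(0.85, [330.0, 320.0], [0.297, 0.318]), (0.5, [261.0, 233.0], [0.572, 0.065])]
rib scene [(0.85, [279.0, 182.0], [0.37, -0.113])]
rib side [(0.78, [346.0, 204.0], [0.329, -0.125])]
1.55
```

Run:
```python
import cv2
a=cv2.imread('pics/scene0.png')[180:300,180:325]; b=cv2.imread('pics/side0.png')[170:290,215:320]
cv2.imwrite('pics/crop_sc.png',cv2.resize(a,None,fx=5,fy=5,interpolation=2)); cv2.imwrite('pics/crop_si.png',cv2.resize(b,None,fx=5,fy=5,interpolation=2))
```

```text
(no output)
```

View pics/crop_sc.png

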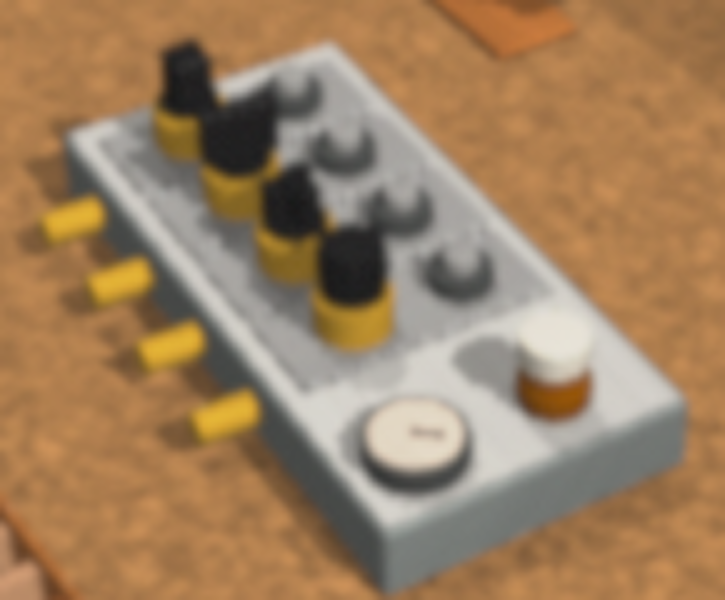

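View pics/crop_si.png

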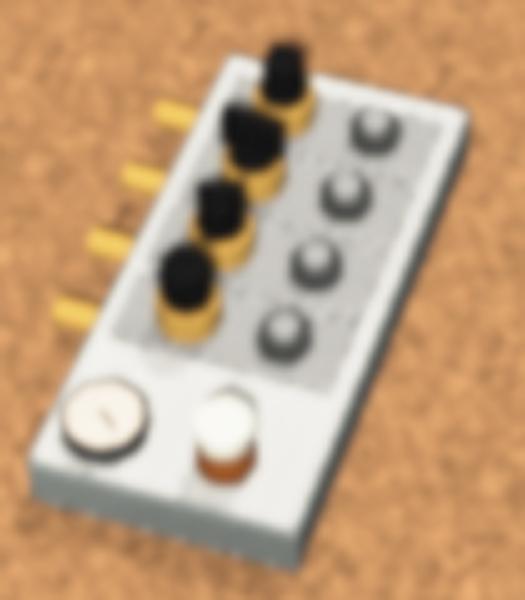

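Row order from -y: square, wing, lobed, round. The networks agree with the picture, so wing is second. Its button is at (284,208) in side. Next I work out a coarse pose and plan a viewing position for the wrist camera.

Run:
```python
from h import *
si=lambda x,y:(x/5+215,y/5+170); sc=lambda x,y:(x/5+180,y/5+180)
B=[]
for s,c in [((375,125),(297,88)),((347,188),(345,140)),((317,258),(402,198)),((287,325),(462,262))]:
    a=atz('side',*si(*s),.070); b=atz('scene',*sc(*c),.070); t=tri(ray('side',*si(*s)),ray('scene',*sc(*c)))
    print(a[:2].round(3),b[:2].round(3),t[0].round(3),t[1].round(4))
for s,c in [((285,55),(185,55)),((252,132),(238,118)),((220,190),(292,185)),((187,262),(350,240))]:
    a=atz('side',*si(*s),.109); b=atz('scene',*sc(*c),.109);t=tri(ray('side',*si(*s)),ray('scene',*sc(*c)))
    print('knob',a[:2].round(3),b[:2].round(3),t[0].round(3),t[1].round(4))
o=robot.observe(); R=Ro.from_euler('xyz',o['tcp_rot']); print(R.as_matrix().round(3))
i=vision.camera_info('wrist'); E=i['extrinsics']
print('cam in tool',R.as_matrix().T@(E[:3,3]-o['ee_pos']), (R.as_matrix().T@E[:3,:3]).round(3))
```

```text
[ 0.518 -0.101] [ 0.527 -0.091] [ 0.519 -0.106  0.06 ] 0.0049
[ 0.522 -0.041] [ 0.531 -0.035] [ 0.524 -0.048  0.06 ] 0.0031
[0.526 0.021] [0.534 0.026] [0.528 0.015 0.061] 0.0017
[0.53  0.079] [0.539 0.088] [0.532 0.075 0.06 ] 0.0051
knob [ 0.583 -0.113] [ 0.588 -0.107] [ 0.584 -0.116  0.103] 0.0024
knob [ 0.586 -0.04 ] [ 0.595 -0.041] [ 0.589 -0.05   0.1  ] 0.0025
knob [0.592 0.013] [0.602 0.024] [0.594 0.008 0.098] 0.0061
knob [0.595 0.075] [0.602 0.078] [0.597 0.07  0.102] 0.001
[[-0.965  0.     0.261]
 [-0.261 -0.    -0.965]
 [-0.    -1.     0.   ]]
cam in tool [-0.07932839 -0.0699351   0.00014451] [[-0.    -0.952 -0.307]
 [ 0.     0.307 -0.952]
 [ 1.    -0.     0.   ]]
```

```bash
python3 -m crank '[{"tx":-534,"ty":10,"tz":-458,"ry":-161},{"tx":-534,"ty":10,"tz":-458,"ry":-161},{"tx":-534,"ty":10,"tz":-458,"ry":-161},{"tx":-534,"ty":10,"tz":-458,"ry":-161},{"tx":-534,"ty":10,"tz":-458,"ry":-161},{"tx":-534,"ty":10,"tz":-458,"ry":-161},{"tx":-534,"ty":10,"tz":-458,"ry":-161},{"tx":-534,"ty":10,"tz":-458,"ry":-161},{"tx":-534,"ty":10,"tz":-458,"ry":-161},{"tx":-534,"ty":10,"tz":-458,"ry":-161},{"tx":-534,"ty":10,"tz":-458,"ry":-161},{"tx":-534,"ty":10,"tz":-458,"ry":-161},{"tx":-534,"ty":10,"tz":-458,"ry":-161},{"tx":-534,"ty":10,"tz":-458,"ry":-161},{"tx":-534,"ty":10,"tz":-458,"ry":-161},{"tx":-534,"ty":10,"tz":-458,"ry":-161},{"tx":-534,"ty":10,"tz":-458,"ry":-161},{"tx":-534,"ty":10,"tz":-458,"ry":-161},{"tx":-534,"ty":10,"tz":-458,"ry":-161},{"tx":-534,"ty":10,"tz":-458,"ry":-161}]'
python3 - <<'E'
from h import *
o=robot.observe(); print(o['time_s'],o['ee_pos'],np.degrees(o['tcp_rot']),o['joint_positions'],o['dq'])
im=vision.grab_frame('wrist'); cv2.imwrite('pics/w1.png',im[:,:,::-1])
for q in ["wing_top","bleed_wing_top","unit_wing","unit_lobed","unit_square","unit_round"]:
    print(q,[(round(x['score'],2),(np.array(x['rect'])*[560,420,560,420]).round()) for x in spotter.spot_in('wrist',q)[:2]])
E
```

```text
1.55 [ 0.16949908 -0.62753817  0.30392547] [-8.99962188e+01  7.50710072e-05 -1.64884090e+02] [-1.48109538e+00  2.45074977e-01  1.55776434e+00  1.30741622e-05
  1.33868856e+00 -1.74124447e-01] [-0.00017564 -0.00047332  0.00094667  0.00010364  0.00083557 -0.00091136]
wing_top []
bleed_wing_top []
unit_wing []
unit_lobed []
unit_square []
unit_round []schema error: expected keys rx, ry, rz, tx, ty, tz, hand
```

View pics/w1.png

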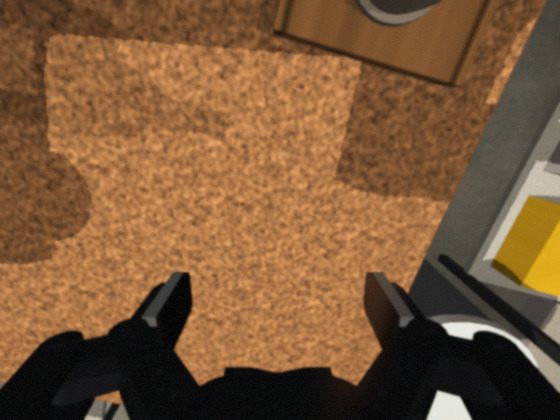

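The picture is unchanged because the call was refused: every key must be present. I'll resend it, and part-close the hand on the way.

```bash
python3 -m crank '[{"rx":0,"ry":-161,"rz":0,"tx":-534,"ty":10,"tz":-458,"hand":0.5},{"rx":0,"ry":-161,"rz":0,"tx":-534,"ty":10,"tz":-458,"hand":0.5},{"rx":0,"ry":-161,"rz":0,"tx":-534,"ty":10,"tz":-458,"hand":0.5},{"rx":0,"ry":-161,"rz":0,"tx":-534,"ty":10,"tz":-458,"hand":0.5},{"rx":0,"ry":-161,"rz":0,"tx":-534,"ty":10,"tz":-458,"hand":0.5},{"rx":0,"ry":-161,"rz":0,"tx":-534,"ty":10,"tz":-458,"hand":0.5},{"rx":0,"ry":-161,"rz":0,"tx":-534,"ty":10,"tz":-458,"hand":0.5},{"rx":0,"ry":-161,"rz":0,"tx":-534,"ty":10,"tz":-458,"hand":0.5},{"rx":0,"ry":-161,"rz":0,"tx":-534,"ty":10,"tz":-458,"hand":0.5},{"rx":0,"ry":-161,"rz":0,"tx":-534,"ty":10,"tz":-458,"hand":0.5},{"rx":0,"ry":-161,"rz":0,"tx":-534,"ty":10,"tz":-458,"hand":0.5},{"rx":0,"ry":-161,"rz":0,"tx":-534,"ty":10,"tz":-458,"hand":0.5},{"rx":0,"ry":-161,"rz":0,"tx":-534,"ty":10,"tz":-458,"hand":0.5},{"rx":0,"ry":-161,"rz":0,"tx":-534,"ty":10,"tz":-458,"hand":0.5},{"rx":0,"ry":-161,"rz":0,"tx":-534,"ty":10,"tz":-458,"hand":0.5},{"rx":0,"ry":-161,"rz":0,"tx":-534,"ty":10,"tz":-458,"hand":0.5},{"rx":0,"ry":-161,"rz":0,"tx":-534,"ty":10,"tz":-458,"hand":0.5},{"rx":0,"ry":-161,"rz":0,"tx":-534,"ty":10,"tz":-458,"hand":0.5},{"rx":0,"ry":-161,"rz":0,"tx":-534,"ty":10,"tz":-458,"hand":0.5},{"rx":0,"ry":-161,"rz":0,"tx":-534,"ty":10,"tz":-458,"hand":0.5}]'
python3 - <<'E'
from h import *
o=robot.observe(); print(o['time_s'],o['ee_pos'],np.degrees(o['tcp_rot']),o['joint_positions'],abs(o['dq']).max(),o['finger_gap'])
im=vision.grab_frame('wrist'); cv2.imwrite('pics/w2.png',im[:,:,::-1])
for q in ["wing_top","bleed_wing_top","unit_wing","unit_lobed","unit_square","unit_round"]:
    print(q,[(round(x['score'],2),(np.array(x['rect'])*[560,420,560,420]).round()) for x in spotter.spot_in('wrist',q)[:2]])
E
```

```text
time_s: 3.9
ee_pos: [0.5656, -0.0461, 0.294]
tcp_rot: [-1.571, -0.0, -0.068]
ft_force: [-0.8, 0.2, 0.3]
finger_gap: 0.0426
3.9 [ 0.56560938 -0.0460975   0.29395304] [-9.00039983e+01 -6.13571854e-03 -3.89538252e+00] [-2.81050990e-01  6.25008599e-02  1.78095236e+00 -4.73111969e-05
  1.29802001e+00 -1.78384732e+00] 0.08071061543903044 0.04258363191311114
wing_top [(0.75, array([257., 210., 292., 264.])), (0.52, array([548.,   0., 560.,  10.]))]
bleed_wing_top [(0.82, array([264., 152., 288., 174.])), (0.49, array([187., 119., 248., 259.]))]
unit_wing [(0.77, array([247., 123., 304., 264.])), (0.58, array([545.,   2., 559.,  10.]))]
unit_lobed [(0.97, array([304., 121., 364., 257.]))]
unit_square [(0.6, array([187., 120., 247., 258.]))]
unit_round [(0.96, array([358., 118., 426., 259.]))]
```

View pics/w2.png

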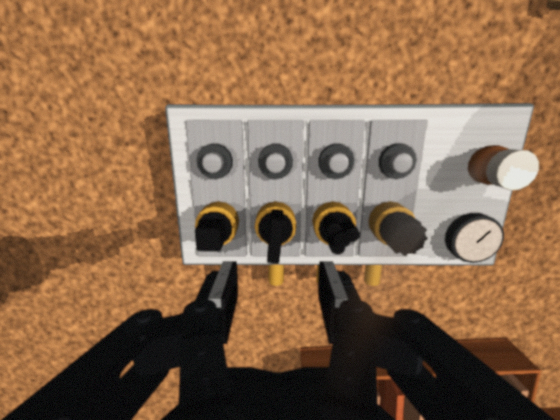

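The wrist picture shows four units. Left to right they are square, wing (bar at about (276,238), button at (276,162)), lobed and round. I'll zoom in for the bar's ends.

Run:
```python
from h import *
im=cv2.imread('pics/w2.png')[140:275,225:335]
cv2.imwrite('pics/w2c.png',cv2.resize(im,None,fx=4.4,fy=4.4,interpolation=2))
i=vision.camera_info('wrist')
# buttons, panel yaw
b=[(214,161),(276,160.5),(337,160),(399,159.5)]
for p in b: print(atz('wrist',*p,.072).round(4))
for c in [(168,105),(531,105)]: print('corner',atz('wrist',*c,.045).round(4))
for k in [(216,229),(276,223),(337,222),(398,222)]: print('?',atz('wrist',*k,.075).round(4))
for z in (.109,): print('pred wing top px', proj('wrist',[.588,-.045,z]))
```

```text
[ 0.5213 -0.1047  0.072 ]
[ 0.5249 -0.0447  0.072 ]
[0.5285 0.0144 0.072 ]
[0.5323 0.074  0.072 ]
corner [ 0.4664 -0.1488  0.045 ]
corner [0.4923 0.2103 0.045 ]
? [ 0.5902 -0.1114  0.075 ]
? [ 0.5879 -0.0491  0.075 ]
? [0.5911 0.0134 0.075 ]
? [0.5954 0.0755 0.075 ]
pred wing top px [280.26478142 234.99341433]
```

View pics/w2c.png

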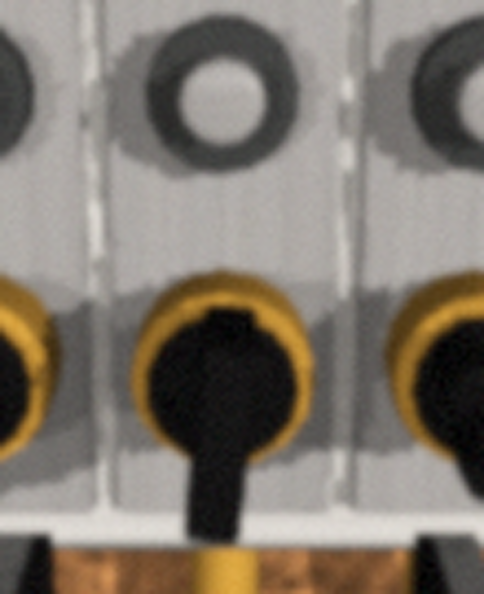

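Run:
```python
from h import *
px=lambda x,y:(225+x/4.4,140+y/4.4)
c=atz('wrist',*px(222,383),.075); print('skirt c',c)
L=atz('wrist',*px(188,536),.109);Rr=atz('wrist',*px(238,541),.109); e=(L+Rr)/2
print('far corners',L,Rr,np.linalg.norm(L-Rr),'edge dir',np.degrees(np.arctan2(*(Rr-L)[[1,0]])))
d=e-c; print('end-axis',d[:2],np.linalg.norm(d[:2]),np.degrees(np.arctan2(d[1],d[0])))
# from button
b=atz('wrist',*px(222,100),.072); u=np.array([np.cos(np.radians(-4)),np.sin(np.radians(-4))])
print('button',b,'-> axis',b[:2]+.065*u)
# overlay candidates
im=cv2.imread('pics/w2.png')
def draw(ax,th):
    out=cv2.resize(im[140:275,225:335],None,fx=4.4,fy=4.4,interpolation=2)
    a=np.radians(th); ux=np.array([np.cos(a),np.sin(a)]); uy=np.array([-ux[1],ux[0]])
    def P(q,z): p=proj('wrist',[*q,z]); return ((p-[225,140])*4.4).astype(int)
    t=np.array([P(ax+sx*.022*ux+sy*.006*uy,.109) for sx,sy in [(1,1),(1,-1),(-1,-1),(-1,1)]])
    cv2.polylines(out,[t],True,(0,255,0),1)
    t=np.array([P(ax+.018*np.array([np.cos(k),np.sin(k)]),.075) for k in np.linspace(0,6.28,40)])
    cv2.polylines(out,[t],True,(0,0,255),1)
    return out
A=np.array([.5895,-.0495])
cv2.imwrite('pics/ov.png',np.hstack([draw(A,-4),draw(A,-10)]))
```

```text
skirt c [ 0.59229898 -0.04993883  0.075     ]
far corners [ 0.614355   -0.05862257  0.109     ] [ 0.61628197 -0.04797485  0.109     ] 0.010820674434697123 edge dir 79.74192193607553
end-axis [ 0.02301951 -0.00335988] 0.023263416160527257 -8.304142768091635
button [ 0.52697588 -0.04533486  0.072     ] -> axis [ 0.59181755 -0.04986903]
```

View pics/ov.png

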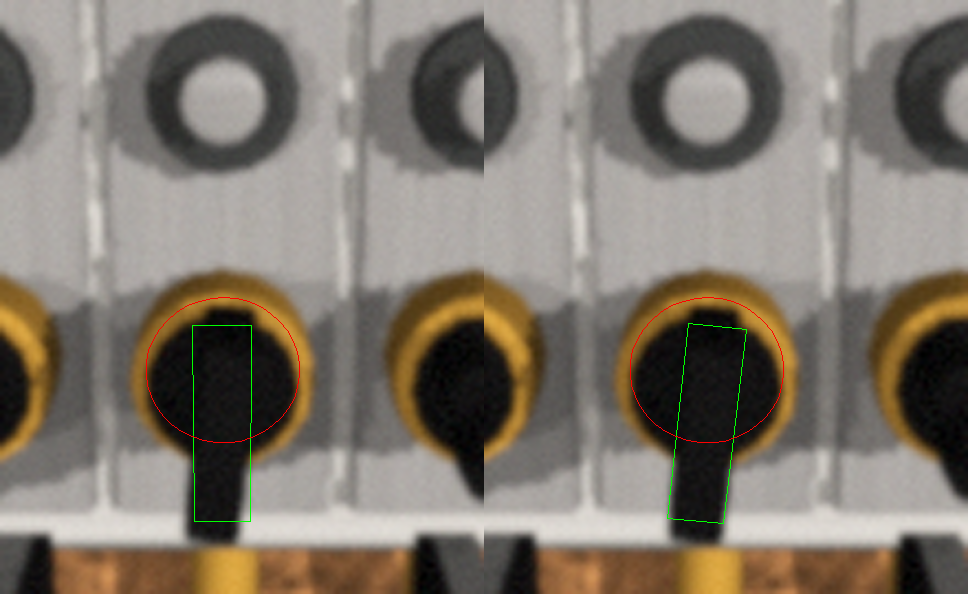

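Tip geometry matches the spec (about 59 mm open, 65 mm half-shut). The axis is at about (0.592, -0.050) and the bar at about -9°. I'll move above it, look, then descend.

```bash
python3 -m crank '[{"rx":0,"ry":5,"rz":0,"tx":26.5,"ty":30,"tz":-2,"hand":0.5},{"rx":0,"ry":5,"rz":0,"tx":26.5,"ty":60,"tz":-2,"hand":0.5},{"rx":0,"ry":5,"rz":0,"tx":26.5,"ty":90,"tz":-2,"hand":0.5},{"rx":0,"ry":5,"rz":0,"tx":26.5,"ty":90,"tz":-2,"hand":0.5},{"rx":0,"ry":5,"rz":0,"tx":26.5,"ty":90,"tz":-2,"hand":0.5},{"rx":0,"ry":5,"rz":0,"tx":26.5,"ty":90,"tz":-2,"hand":0.5}]'
python3 - <<'E'
from h import *
o=robot.observe(); print(o['ee_pos'],np.degrees(o['tcp_rot']))
im=vision.grab_frame('wrist')[:,:,::-1].copy()
a=np.radians(-9);ux=np.array([np.cos(a),np.sin(a)]);uy=np.array([-ux[1],ux[0]]);A=np.array([.592,-.05])
out=cv2.resize(im,None,fx=1.4,fy=1.4)
t=np.array([proj('wrist',[*(A+sx*.022*ux+sy*.006*uy),.109])*1.4 for sx,sy in [(1,1),(1,-1),(-1,-1),(-1,1)]]).astype(int)
cv2.polylines(out,[t],True,(0,255,0),1)
cv2.imwrite('pics/w3.png',out)
E
```

```text
time_s: 4.85
ee_pos: [0.593, -0.0502, 0.2062]
tcp_rot: [-1.571, -0.004, -0.155]
ft_force: [-0.6, 0.3, 0.1]
finger_gap: 0.0428
[ 0.5929653  -0.05021653  0.2061942 ] [-90.0260117   -0.20691313  -8.89316251]
```

View pics/w3.png

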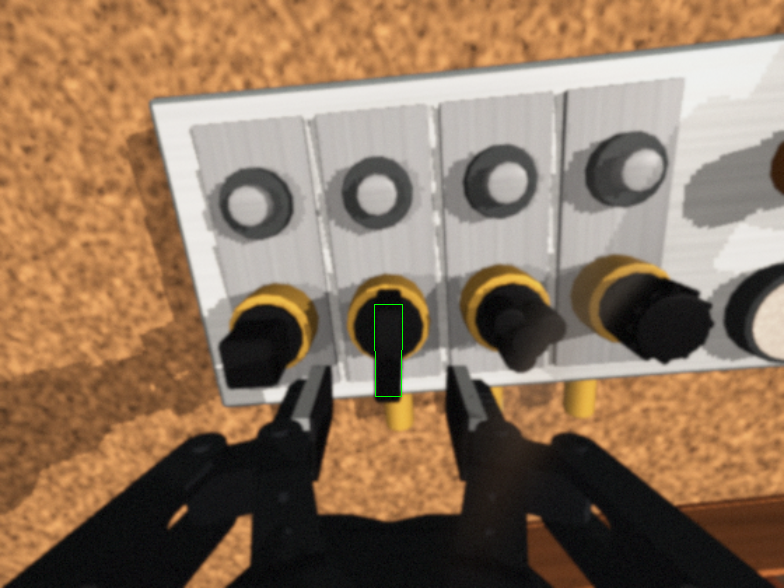

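The overlay sits on the bar, centred between the fingers at about (389,350). Descending now with a narrower opening, then gripping.

```bash
python3 -m crank '[{"rx":0,"ry":0,"rz":0,"tx":0,"ty":0,"tz":0,"hand":0.62},{"rx":0,"ry":0,"rz":0,"tx":0,"ty":0,"tz":0,"hand":0.62},{"rx":0,"ry":0,"rz":0,"tx":-0.5,"ty":20,"tz":0,"hand":0.62},{"rx":0,"ry":0,"rz":0,"tx":-0.5,"ty":40,"tz":0,"hand":0.62},{"rx":0,"ry":0,"rz":0,"tx":-0.5,"ty":51,"tz":0,"hand":0.62},{"rx":0,"ry":0,"rz":0,"tx":-0.5,"ty":51,"tz":0,"hand":0.62},{"rx":0,"ry":0,"rz":0,"tx":-0.5,"ty":51,"tz":0,"hand":0.62}]'
python3 - <<'E'
from h import *
o=robot.observe(); print(o['ee_pos'],np.degrees(o['tcp_rot']),o['ft_force'],o['ft_torque'],o['finger_gap'])
im=vision.grab_frame('wrist')[:,:,::-1]; cv2.imwrite('pics/w4.png',im)
E
```

```text
time_s: 5.6
ee_pos: [0.5918, -0.0499, 0.1534]
tcp_rot: [-1.571, -0.001, -0.155]
ft_force: [0.3, 0.2, 0.4]
finger_gap: 0.0322
[ 0.59180067 -0.04994267  0.15344615] [-9.00069457e+01 -5.54530177e-02 -8.88421461e+00] [0.33675425 0.15515187 0.44539972] [-0.00466536 -0.00571174  0.01181011] 0.032156001636730845
```

View pics/w4.png

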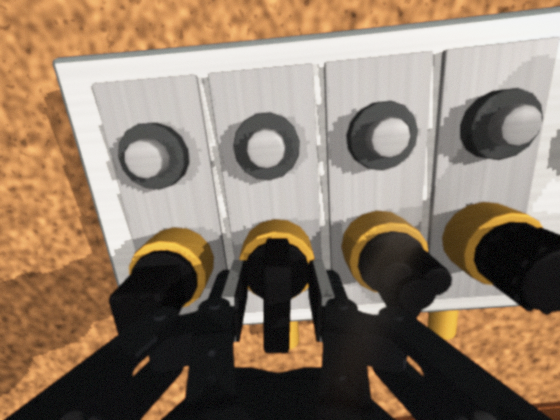

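The fingers straddle the bar at about (277,300), symmetrically, and are clear of the neighbours. Closing.

```bash
python3 -m crank '[{"rx":0,"ry":0,"rz":0,"tx":0,"ty":0,"tz":0,"hand":1},{"rx":0,"ry":0,"rz":0,"tx":0,"ty":0,"tz":0,"hand":1},{"rx":0,"ry":0,"rz":0,"tx":0,"ty":0,"tz":0,"hand":1},{"rx":0,"ry":0,"rz":0,"tx":0,"ty":0,"tz":0,"hand":1},{"rx":0,"ry":0,"rz":0,"tx":0,"ty":0,"tz":0,"hand":1},{"rx":0,"ry":0,"rz":0,"tx":0,"ty":0,"tz":0,"hand":1},{"rx":0,"ry":0,"rz":0,"tx":0,"ty":0,"tz":0,"hand":1}]'
python3 -c "
from h import *
o=robot.observe(); print(o['ee_pos'],np.degrees(o['tcp_rot']),o['ft_force'],o['ft_torque'],o['finger_gap'])"
```

```text
time_s: 6.35
ee_pos: [0.592, -0.0503, 0.1541]
tcp_rot: [-1.572, -0.002, -0.155]
ft_force: [-1.6, -1.5, 6.0]
finger_gap: 0.0113
[ 0.59203631 -0.05033011  0.15408063] [-90.05181601  -0.10713496  -8.87015482] [-1.58422836 -1.45854626  5.96533936] [-0.15865304  0.12379598  0.06325864] 0.011257702231444228
```

Gripped: 11.3 mm gap on the 12 mm bar. The bar starts at about 5°, so the seat can't come before about 46°. I'll turn freely by 34° first.

```bash
python3 -m crank '[{"rx":0,"ry":3,"rz":0,"tx":0,"ty":0,"tz":0,"hand":1},{"rx":0,"ry":7,"rz":0,"tx":0,"ty":0,"tz":0,"hand":1},{"rx":0,"ry":11,"rz":0,"tx":0,"ty":0,"tz":0,"hand":1},{"rx":0,"ry":15,"rz":0,"tx":0,"ty":0,"tz":0,"hand":1},{"rx":0,"ry":19,"rz":0,"tx":0,"ty":0,"tz":0,"hand":1},{"rx":0,"ry":23,"rz":0,"tx":0,"ty":0,"tz":0,"hand":1},{"rx":0,"ry":27,"rz":0,"tx":0,"ty":0,"tz":0,"hand":1},{"rx":0,"ry":31,"rz":0,"tx":0,"ty":0,"tz":0,"hand":1},{"rx":0,"ry":34,"rz":0,"tx":0,"ty":0,"tz":0,"hand":1},{"rx":0,"ry":34,"rz":0,"tx":0,"ty":0,"tz":0,"hand":1}]'
cat > s.py <<'E'
from h import *
o=robot.observe(); print(o['time_s'],o['ee_pos'].round(4),np.degrees(o['tcp_rot']).round(2),o['ft_force'].round(2),'T',o['ft_torque'].round(3),o['finger_gap'],'eff6',o['effort'][5].round(3))
E
python3 s.py
```

```text
time_s: 7.35
ee_pos: [0.592, -0.0506, 0.1541]
tcp_rot: [-1.571, -0.002, -0.749]
ft_force: [-2.2, -3.0, 6.3]
finger_gap: 0.011
7.35 [ 0.592  -0.0506  0.1541] [-90.02  -0.13 -42.94] [-2.19 -2.98  6.32] T [-0.386  0.245 -0.069] 0.011022388099542632 eff6 0.124
```

```bash
python3 -m crank '[{"rx":0,"ry":1,"rz":0,"tx":0,"ty":0,"tz":0,"hand":1},{"rx":0,"ry":2,"rz":0,"tx":0,"ty":0,"tz":0,"hand":1},{"rx":0,"ry":2,"rz":0,"tx":0,"ty":0,"tz":0,"hand":1}]' >/dev/null; python3 s.py
python3 -m crank '[{"rx":0,"ry":1,"rz":0,"tx":0,"ty":0,"tz":0,"hand":1},{"rx":0,"ry":2,"rz":0,"tx":0,"ty":0,"tz":0,"hand":1},{"rx":0,"ry":2,"rz":0,"tx":0,"ty":0,"tz":0,"hand":1}]'>/dev/null; python3 s.py
```

```text
7.65 [ 0.5919 -0.0506  0.1541] [-90.02  -0.13 -44.9 ] [-2.52 -2.41  5.24] T [-0.405  0.289 -0.02 ] 0.010942347397436854 eff6 -0.007
7.95 [ 0.5919 -0.0507  0.1541] [-90.02  -0.12 -46.9 ] [-2.68 -2.1   6.3 ] T [-0.44   0.23  -0.107] 0.011056369286036954 eff6 -0.007
```

```bash
cat > s.py <<'E'
from h import *
T=[];e=[]
for k in range(6):
    o=robot.observe(); T.append(np.r_[o['ft_torque'],o['ft_force']]); e.append(o['effort'][5]); vision.grab_frame('wrist') if k<5 else 0
print(round(o['time_s'],2),'yaw',np.degrees(o['tcp_rot'][2]).round(2),'xyz',o['ee_pos'].round(4),'T',np.mean(T,0).round(3),'sd',np.std(T,0)[2].round(3),'eff6',np.mean(e).round(3),'gap',round(o['finger_gap'],4))
E
python3 s.py
python3 -m crank '[{"rx":0,"ry":1,"rz":0,"tx":0,"ty":0,"tz":0,"hand":1},{"rx":0,"ry":2,"rz":0,"tx":0,"ty":0,"tz":0,"hand":1}]'>/dev/null; python3 s.py
```

```text
8.2 yaw -46.89 xyz [ 0.5919 -0.0507  0.1541] T [-0.432  0.284 -0.091 -1.995 -2.744  6.435] sd 0.037 eff6 -0.047 gap 0.0109
8.65 yaw -48.89 xyz [ 0.5919 -0.0507  0.1541] T [-0.421  0.279 -0.052 -1.777 -2.666  6.016] sd 0.046 eff6 -0.034 gap 0.0114
```

```bash
for i in 1; do :; done
python3 -m crank '[{"rx":0,"ry":1,"rz":0,"tx":0,"ty":0,"tz":0,"hand":1},{"rx":0,"ry":1.5,"rz":0,"tx":0,"ty":0,"tz":0,"hand":1}]'>/dev/null; python3 s.py
```

```text
9.1 yaw -50.38 xyz [ 0.5919 -0.0507  0.1541] T [-0.46   0.283 -0.007 -2.213 -3.052  5.962] sd 0.03 eff6 0.012 gap 0.011
```

```bash
python3 -m crank '[{"rx":0,"ry":1,"rz":0,"tx":0,"ty":0,"tz":0,"hand":1},{"rx":0,"ry":1.5,"rz":0,"tx":0,"ty":0,"tz":0,"hand":1}]'>/dev/null; python3 s.py
```

```text
9.55 yaw -51.87 xyz [ 0.5919 -0.0507  0.1541] T [-0.439  0.312  0.071 -2.093 -2.93   5.99 ] sd 0.042 eff6 0.067 gap 0.0113
```

```bash
python3 -m crank '[{"rx":0,"ry":1,"rz":0,"tx":0,"ty":0,"tz":0,"hand":1},{"rx":0,"ry":1.5,"rz":0,"tx":0,"ty":0,"tz":0,"hand":1}]'>/dev/null; python3 s.py
```

```text
10.0 yaw -53.36 xyz [ 0.5919 -0.0507  0.1541] T [-0.443  0.291  0.112 -2.073 -3.009  5.706] sd 0.035 eff6 0.132 gap 0.0113
```

```bash
python3 -m crank '[{"rx":0,"ry":1,"rz":0,"tx":0,"ty":0,"tz":0,"hand":1},{"rx":0,"ry":1.5,"rz":0,"tx":0,"ty":0,"tz":0,"hand":1}]'>/dev/null; python3 s.py
```

```text
10.45 yaw -54.84 xyz [ 0.5919 -0.0507  0.1541] T [-0.435  0.272  0.207 -2.328 -2.939  6.024] sd 0.024 eff6 0.201 gap 0.011
```

```bash
python3 -m crank '[{"rx":0,"ry":0.5,"rz":0,"tx":0,"ty":0,"tz":0,"hand":1},{"rx":0,"ry":1,"rz":0,"tx":0,"ty":0,"tz":0,"hand":1}]'>/dev/null; python3 s.py
```

```text
10.9 yaw -55.83 xyz [ 0.5919 -0.0507  0.1541] T [-0.43   0.255  0.232 -2.092 -3.043  5.624] sd 0.04 eff6 0.246 gap 0.011
```

```bash
python3 -m crank '[{"rx":0,"ry":0.7,"rz":0,"tx":0,"ty":0,"tz":0,"hand":1},{"rx":0,"ry":1.4,"rz":0,"tx":0,"ty":0,"tz":0,"hand":1}]'>/dev/null; python3 s.py
```

```text
11.35 yaw -57.22 xyz [ 0.5919 -0.0507  0.1541] T [-0.403  0.249  0.286 -2.049 -2.921  6.13 ] sd 0.036 eff6 0.3 gap 0.0113
```

```bash
python3 -m crank '[{"rx":0,"ry":0.5,"rz":0,"tx":0,"ty":0,"tz":0,"hand":1},{"rx":0,"ry":1,"rz":0,"tx":0,"ty":0,"tz":0,"hand":1}]'>/dev/null; python3 s.py
python3 - <<'E'
from h import *
for n in ['wrist','side']:
    im=vision.grab_frame(n)[:,:,::-1]
    if n=='side': im=cv2.resize(im[150:300,200:350],None,fx=4,fy=4,interpolation=2)
    cv2.imwrite(f'pics/{n}5.png',im)
E
```

```text
11.8 yaw -58.21 xyz [ 0.5919 -0.0507  0.1541] T [-0.437  0.255  0.355 -2.058 -2.811  5.77 ] sd 0.039 eff6 0.362 gap 0.0112
```

View pics/wrist5.png

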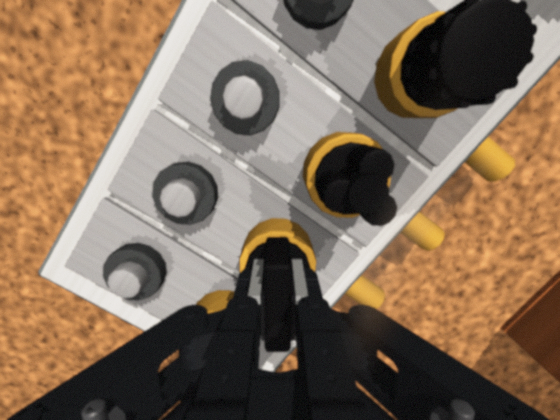

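The bar is still square in the pads at (277,290), with no slip and the neighbours clear. Torque is about 0.355 N m, mid-band whichever sign the drag and sensor bias take. Holding here.

```bash
python3 -m crank '[{"rx":0,"ry":0,"rz":0,"tx":0,"ty":0,"tz":0,"hand":1},{"rx":0,"ry":0,"rz":0,"tx":0,"ty":0,"tz":0,"hand":1},{"rx":0,"ry":0,"rz":0,"tx":0,"ty":0,"tz":0,"hand":1},{"rx":0,"ry":0,"rz":0,"tx":0,"ty":0,"tz":0,"hand":1},{"rx":0,"ry":0,"rz":0,"tx":0,"ty":0,"tz":0,"hand":1},{"rx":0,"ry":0,"rz":0,"tx":0,"ty":0,"tz":0,"hand":1},{"rx":0,"ry":0,"rz":0,"tx":0,"ty":0,"tz":0,"hand":1}]'>/dev/null; python3 s.py
```

```text
12.85 yaw -58.21 xyz [ 0.5919 -0.0507  0.1541] T [-0.424  0.237  0.334 -1.664 -2.977  5.707] sd 0.028 eff6 0.342 gap 0.0111
```

View pics/side5.png

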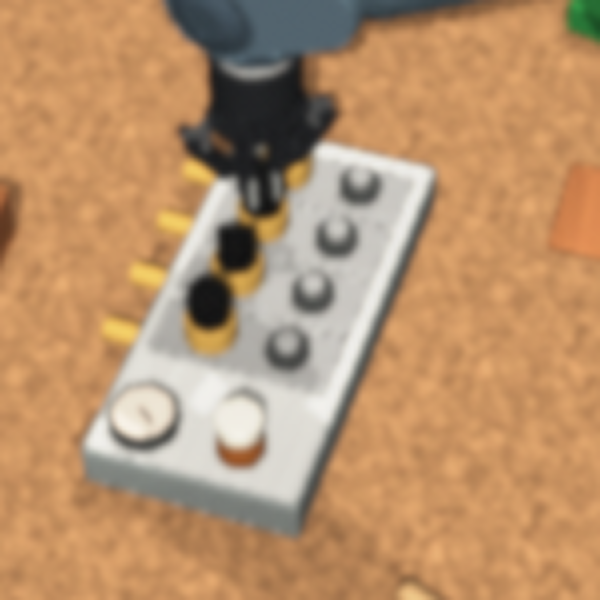

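Steady at 0.334 N m, so the seat is bearing. Releasing with a small opening, then lifting straight up.

```bash
python3 -m crank '[{"rx":0,"ry":0,"rz":0,"tx":0,"ty":0,"tz":0,"hand":0.65},{"rx":0,"ry":0,"rz":0,"tx":0,"ty":0,"tz":0,"hand":0.65},{"rx":0,"ry":0,"rz":0,"tx":0,"ty":0,"tz":0,"hand":0.65},{"rx":0,"ry":0,"rz":0,"tx":0,"ty":0,"tz":0,"hand":0.65},{"rx":0,"ry":0,"rz":0,"tx":0,"ty":-20,"tz":0,"hand":0.65},{"rx":0,"ry":0,"rz":0,"tx":0,"ty":-60,"tz":0,"hand":0.65},{"rx":0,"ry":0,"rz":0,"tx":0,"ty":-60,"tz":0,"hand":0.65},{"rx":0,"ry":0,"rz":0,"tx":0,"ty":-60,"tz":0,"hand":0.65},{"rx":0,"ry":0,"rz":0,"tx":0,"ty":-60,"tz":0,"hand":0.65}]'; python3 s.py
python3 -c "
from h import *
cv2.imwrite('pics/w6.png',vision.grab_frame('wrist')[:,:,::-1])"
```

```text
time_s: 13.75
ee_pos: [0.5905, -0.0495, 0.2112]
tcp_rot: [-1.573, 0.002, -1.017]
ft_force: [0.6, 0.6, -1.0]
finger_gap: 0.0296
14.0 yaw -58.29 xyz [ 0.5909 -0.0497  0.2118] T [-0.008 -0.021 -0.013  0.381  0.309 -0.308] sd 0.026 eff6 0.0 gap 0.0297
```

View pics/w6.png

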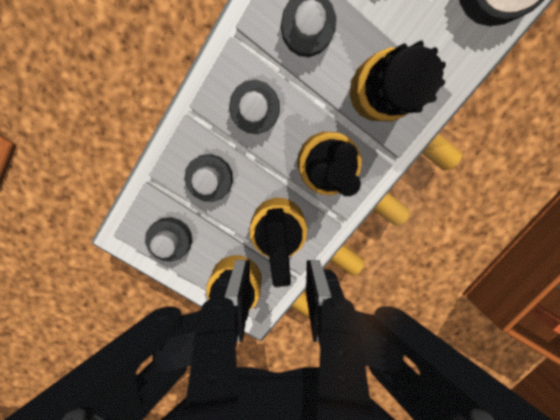

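The bar, from (277,210) to (283,285), has sprung back a few degrees. I'll measure it against the overlay.

Run:
```python
from h import *
im=cv2.imread('pics/w6.png'); A=np.array([.592,-.05])
outs=[]
for th in (-58,-55,-52):
    a=np.radians(th);ux=np.array([np.cos(a),np.sin(a)]);uy=np.array([-ux[1],ux[0]])
    out=cv2.resize(im[180:310,230:330],None,fx=4,fy=4,interpolation=2)
    for z,c in ((.109,(0,255,0)),):
        t=np.array([(proj('wrist',[*(A+sx*.022*ux+sy*.006*uy),z])-[230,180])*4 for sx,sy in [(1,1),(1,-1),(-1,-1),(-1,1)]]).astype(int)
        cv2.polylines(out,[t],True,c,1)
    outs.append(out)
cv2.imwrite('pics/ov6.png',cv2.resize(np.hstack(outs),(792,343)))
cv2.imwrite('pics/ov6b.png',outs[1])
```

```text
(no output)
```

View pics/ov6.png

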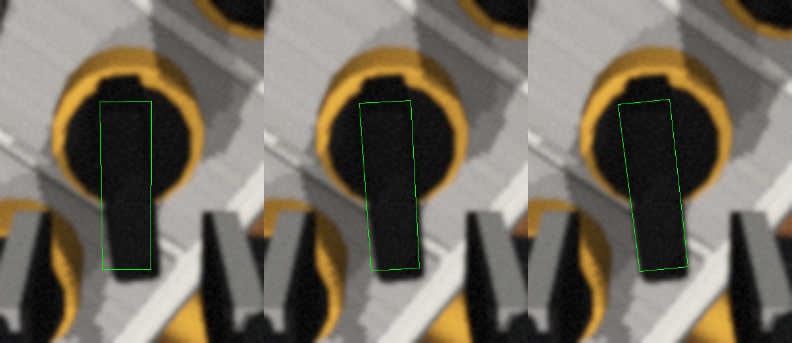

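The bar rests at about -54.5°. The offset from the tool is mostly wind-up in the grip, so the springback is small. Now moving over the button at (0.527,-0.0455), with the fingers shut.

```bash
python3 -m crank '[{"rx":0,"ry":0,"rz":0,"tx":-19,"ty":0,"tz":-26,"hand":1},{"rx":0,"ry":0,"rz":0,"tx":-37,"ty":0,"tz":-52,"hand":1},{"rx":0,"ry":0,"rz":0,"tx":-37,"ty":0,"tz":-52,"hand":1},{"rx":0,"ry":0,"rz":0,"tx":-37,"ty":20,"tz":-52,"hand":1},{"rx":0,"ry":0,"rz":0,"tx":-37,"ty":40,"tz":-52,"hand":1},{"rx":0,"ry":0,"rz":0,"tx":-37,"ty":50,"tz":-52,"hand":1},{"rx":0,"ry":0,"rz":0,"tx":-37,"ty":50,"tz":-52,"hand":1},{"rx":0,"ry":0,"rz":0,"tx":-37,"ty":50,"tz":-52,"hand":1}]'; python3 s.py
python3 -c "
from h import *
cv2.imwrite('pics/w7.png',vision.grab_frame('wrist')[:,:,::-1])
im=vision.grab_frame('side')[:,:,::-1];cv2.imwrite('pics/s7.png',cv2.resize(im[150:300,200:350],None,fx=4,fy=4,interpolation=2))
b=[.527,-.0455]; print(proj('wrist',b+[.072]))"
```

```text
time_s: 14.85
ee_pos: [0.5283, -0.0458, 0.1634]
tcp_rot: [-1.57, -0.0, -1.017]
ft_force: [-0.1, -0.2, 0.7]
finger_gap: 0.0
15.1 yaw -58.28 xyz [ 0.5282 -0.0458  0.1637] T [ 0.019 -0.005 -0.017  0.132 -0.144  0.513] sd 0.042 eff6 0.0 gap -0.0002
[275.35309163 257.20297238]
```

View pics/w7.png

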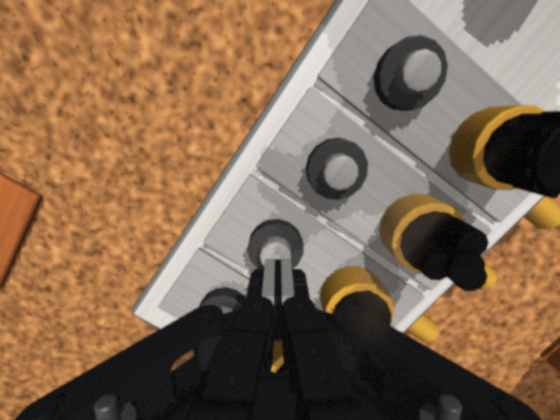

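View pics/s7.png

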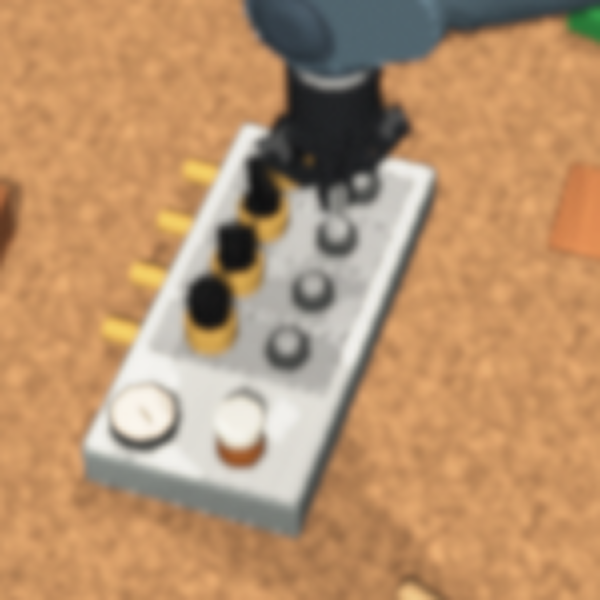

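The tips are centred on the wing's button at (276,250). Before pressing I'll turn the wrist back to line up with the row, so the wide knuckles stay clear of the knobs.

```bash
python3 -m crank '[{"rx":0,"ry":-8,"rz":0,"tx":-0.5,"ty":0,"tz":-1,"hand":1},{"rx":0,"ry":-16,"rz":0,"tx":-0.5,"ty":0,"tz":-1,"hand":1},{"rx":0,"ry":-24,"rz":0,"tx":-0.5,"ty":0,"tz":-1,"hand":1},{"rx":0,"ry":-32,"rz":0,"tx":-0.5,"ty":0,"tz":-1,"hand":1},{"rx":0,"ry":-40,"rz":0,"tx":-0.5,"ty":0,"tz":-1,"hand":1},{"rx":0,"ry":-48,"rz":0,"tx":-0.5,"ty":0,"tz":-1,"hand":1},{"rx":0,"ry":-54,"rz":0,"tx":-0.5,"ty":0,"tz":-1,"hand":1},{"rx":0,"ry":-54,"rz":0,"tx":-0.5,"ty":0,"tz":-1,"hand":1},{"rx":0,"ry":-54,"rz":0,"tx":-0.5,"ty":10,"tz":-1,"hand":1},{"rx":0,"ry":-54,"rz":0,"tx":-0.5,"ty":15,"tz":-1,"hand":1},{"rx":0,"ry":-54,"rz":0,"tx":-0.5,"ty":15,"tz":-1,"hand":1}]'; python3 s.py
python3 -c "
from h import *
cv2.imwrite('pics/w8.png',vision.grab_frame('wrist')[:,:,::-1])"
```

```text
time_s: 16.3
ee_pos: [0.5257, -0.0456, 0.1464]
tcp_rot: [-1.57, 0.003, -0.076]
ft_force: [0.3, -0.2, -0.8]
finger_gap: -0.0002
16.55 yaw -4.3 xyz [ 0.5268 -0.0459  0.1481] T [ 0.011 -0.015  0.028  0.017 -0.126 -0.029] sd 0.041 eff6 0.005 gap -0.0001
```

View pics/w8.png

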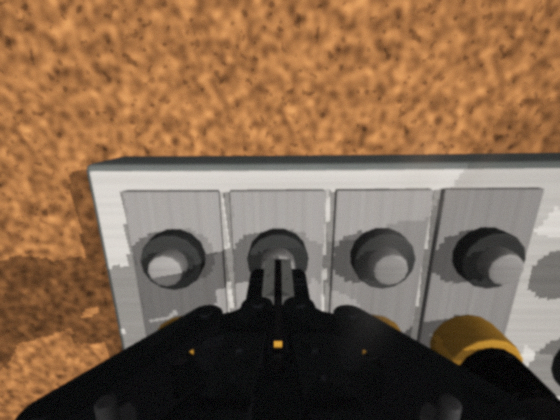

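The tips are over the wing's button at (278,255), about 3 mm above it. Pressing step by step.

```bash
python3 -m crank '[{"rx":0,"ry":0,"rz":0,"tx":0,"ty":3,"tz":0,"hand":1},{"rx":0,"ry":0,"rz":0,"tx":0,"ty":6,"tz":0,"hand":1},{"rx":0,"ry":0,"rz":0,"tx":0,"ty":8,"tz":0,"hand":1},{"rx":0,"ry":0,"rz":0,"tx":0,"ty":8,"tz":0,"hand":1}]'>/dev/null; python3 s.py
```

```text
17.25 yaw -4.29 xyz [ 0.527  -0.0459  0.1403] T [ 0.016 -0.079  0.014  0.402  0.22   3.548] sd 0.027 eff6 -0.0 gap 0.0001
```

```bash
python3 -m crank '[{"rx":0,"ry":0,"rz":0,"tx":0,"ty":1,"tz":0,"hand":1},{"rx":0,"ry":0,"rz":0,"tx":0,"ty":1,"tz":0,"hand":1}]'>/dev/null; python3 s.py
```

```text
17.7 yaw -4.29 xyz [ 0.5269 -0.0459  0.1391] T [-0.029 -0.272 -0.019  1.713 -0.3    4.709] sd 0.021 eff6 -0.0 gap 0.0004
```

```bash
python3 -m crank '[{"rx":0,"ry":0,"rz":0,"tx":0,"ty":0.6,"tz":0,"hand":1},{"rx":0,"ry":0,"rz":0,"tx":0,"ty":0.6,"tz":0,"hand":1}]'>/dev/null; python3 s.py
```

```text
18.15 yaw -4.29 xyz [ 0.527  -0.0459  0.1386] T [-5.600e-02 -3.180e-01 -1.000e-03  1.620e+00 -3.790e-01  5.644e+00] sd 0.036 eff6 -0.0 gap -0.0001
```

```bash
python3 -m crank '[{"rx":0,"ry":0,"rz":0,"tx":0,"ty":0.5,"tz":0,"hand":1},{"rx":0,"ry":0,"rz":0,"tx":0,"ty":0.5,"tz":0,"hand":1},{"rx":0,"ry":0,"rz":0,"tx":0,"ty":0.5,"tz":0,"hand":1}]'>/dev/null; python3 s.py
```

```text
18.7 yaw -4.28 xyz [ 0.527  -0.0459  0.1386] T [ 1.800e-02 -5.300e-02  9.000e-03 -3.600e-02  2.530e-01  9.353e+00] sd 0.041 eff6 -0.001 gap 0.0
```

```bash
python3 -m crank '[{"rx":0,"ry":0,"rz":0,"tx":0,"ty":0.5,"tz":0,"hand":1},{"rx":0,"ry":0,"rz":0,"tx":0,"ty":0.5,"tz":0,"hand":1},{"rx":0,"ry":0,"rz":0,"tx":0,"ty":0.5,"tz":0,"hand":1}]'>/dev/null; python3 s.py
```

```text
19.25 yaw -4.28 xyz [ 0.5271 -0.0459  0.1385] T [ 8.4000e-02  2.3000e-01 -2.0000e-03 -1.5710e+00  3.7900e-01  1.2347e+01] sd 0.048 eff6 -0.001 gap 0.0001
```

It has bottomed out: height stalled at 0.1385 while the force climbed past 12 N. Holding a moment, then lifting clear.

```bash
python3 -m crank '[{"rx":0,"ry":0,"rz":0,"tx":0,"ty":0,"tz":0,"hand":1},{"rx":0,"ry":0,"rz":0,"tx":0,"ty":0,"tz":0,"hand":1},{"rx":0,"ry":0,"rz":0,"tx":0,"ty":0,"tz":0,"hand":1},{"rx":0,"ry":0,"rz":0,"tx":0,"ty":0,"tz":0,"hand":1},{"rx":0,"ry":0,"rz":0,"tx":0,"ty":-5,"tz":0,"hand":1},{"rx":0,"ry":0,"rz":0,"tx":0,"ty":-12,"tz":0,"hand":1},{"rx":0,"ry":0,"rz":0,"tx":0,"ty":-40,"tz":0,"hand":1},{"rx":0,"ry":0,"rz":0,"tx":0,"ty":-80,"tz":0,"hand":1},{"rx":0,"ry":0,"rz":0,"tx":0,"ty":-120,"tz":0,"hand":1},{"rx":0,"ry":0,"rz":0,"tx":0,"ty":-120,"tz":0,"hand":1},{"rx":0,"ry":0,"rz":0,"tx":0,"ty":-120,"tz":0,"hand":1}]'; python3 s.py
python3 - <<'E'
from h import *
im=vision.grab_frame('wrist')[:,:,::-1].copy(); A=np.array([.592,-.05])
cv2.imwrite('pics/w9.png',im)
outs=[]
for th in (-58,-55,-52):
    a=np.radians(th);ux=np.array([np.cos(a),np.sin(a)]);uy=np.array([-ux[1],ux[0]])
    c=proj('wrist',[*A,.109]).astype(int)-[50,50]
    out=cv2.resize(im[c[1]:c[1]+100,c[0]:c[0]+100],None,fx=4,fy=4,interpolation=2)
    t=np.array([(proj('wrist',[*(A+sx*.022*ux+sy*.006*uy),.109])-c)*4 for sx,sy in [(1,1),(1,-1),(-1,-1),(-1,1)]]).astype(int)
    cv2.polylines(out,[t],True,(0,255,0),1); outs.append(out)
cv2.imwrite('pics/ov9.png',cv2.resize(np.hstack(outs),(798,266)))
E
```

```text
time_s: 20.35
ee_pos: [0.5261, -0.0456, 0.2573]
tcp_rot: [-1.571, 0.001, -0.075]
ft_force: [0.2, 0.2, -0.2]
finger_gap: 0.0
20.6 yaw -4.28 xyz [ 0.5257 -0.0455  0.2554] T [ 0.007  0.008 -0.004  0.064 -0.159 -0.064] sd 0.043 eff6 0.0 gap 0.0001
```

View pics/w9.png

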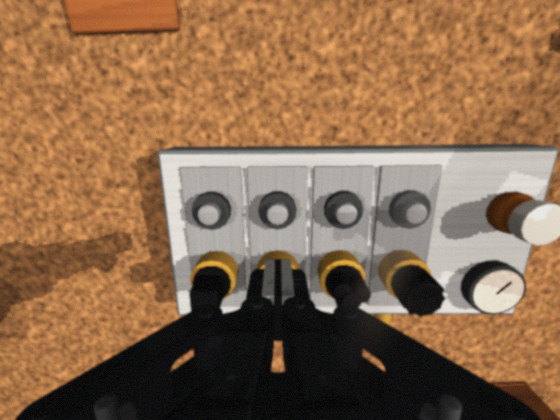

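View pics/ov9.png

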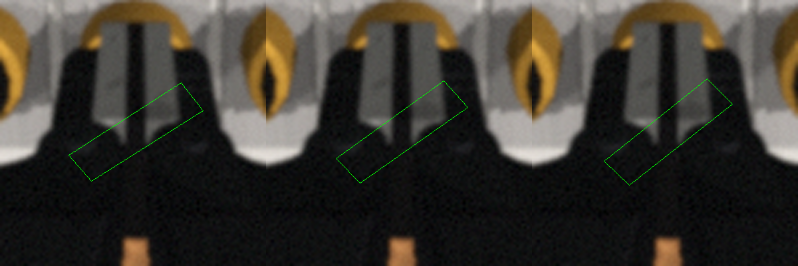

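The wing's button, at (277,210), looks as high as its neighbours. The fingers hide the bar, so I'll back off for a final check.

```bash
python3 -m crank '[{"rx":0,"ry":0,"rz":0,"tx":-30,"ty":-20,"tz":0,"hand":1},{"rx":0,"ry":0,"rz":0,"tx":-60,"ty":-40,"tz":0,"hand":1},{"rx":0,"ry":0,"rz":0,"tx":-90,"ty":-60,"tz":0,"hand":1},{"rx":0,"ry":0,"rz":0,"tx":-90,"ty":-60,"tz":0,"hand":1},{"rx":0,"ry":0,"rz":0,"tx":-90,"ty":-60,"tz":0,"hand":1},{"rx":0,"ry":0,"rz":0,"tx":-90,"ty":-60,"tz":0,"hand":1}]' >/dev/null
python3 - <<'E'
from h import *
S=vision.grab_frame('side'); 
for q in ["jar","mug","bowl","block","brush","rib"]:
    r=spotter.spot_in('side',q); print(q,mid(r[0]['rect']).round() if r else None)
im=vision.grab_frame('side')[:,:,::-1]; A=np.array([.592,-.05])
outs=[]
for th in (None,-55,-9):
    c=np.array([240,175]); out=cv2.resize(im[175:225,240:290],None,fx=5,fy=5,interpolation=2)
    if th:
        a=np.radians(th);ux=np.array([np.cos(a),np.sin(a)]);uy=np.array([-ux[1],ux[0]])
        t=np.array([(proj('side',[*(A+sx*.022*ux+sy*.006*uy),.109])-c)*5 for sx,sy in [(1,1),(1,-1),(-1,-1),(-1,1)]]).astype(int)
        cv2.polylines(out,[t],True,(0,255,0),1)
    outs.append(out)
cv2.imwrite('pics/s10.png',np.hstack(outs)); cv2.imwrite('pics/w10.png',vision.grab_frame('wrist')[:,:,::-1])
E
```

```text
jar [260. 259.]
mug [264. 345.]
bowl [283. 131.]
block [352. 152.]
brush [330. 320.]
rib [346. 204.]
```

View pics/s10.png

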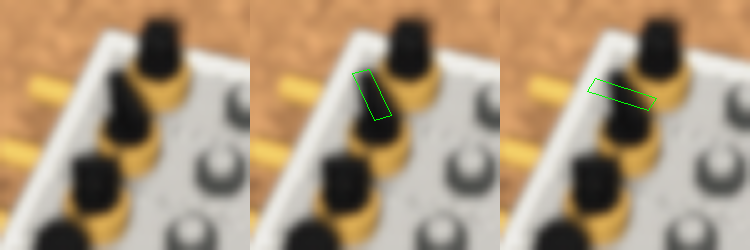

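View pics/w10.png

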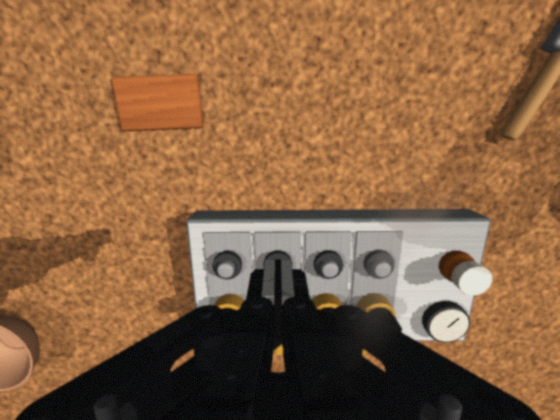

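The side view shows the bar still lying along the -55° overlay, and the bystanders haven't moved. Signing off.

```bash
python3 -c "
from rig import ticket,robot
print(robot.observe()['time_s']); print(ticket.sign_off())"
```

```text
21.7
the job is handed in; nothing more can be done
None
```

I closed the wing valve on its seat, pressed its bleed button fully down, let it come back up and handed the job in at 21.7 s. No verdict was reported.

- **Valve:** I turned it clockwise until the torque climbed steadily, from about 50° of tool yaw. I then held it for more than a second at 0.33–0.36 N m and released it. The bar now rests at about -55° yaw, roughly 0.88 rad. In the side view it still lay at that angle after the button press.
- **Button:** I pressed until the height stalled while the force rose to about 12 N, and held it there for over a second. Afterwards it looked level with its neighbours in the wrist picture.
- **Bystanders:** The jar, mug, bowl, block, brush and rib were within about a pixel of their starting positions in the side picture. I saw no sign of touching the neighbouring valves or buttons.

**Checks that disagreed:**
- **Torque zero:** While the valve was still turning freely, the torque read about -0.08 N m instead of the expected +0.06 of drag. The absolute torque is therefore uncertain by about 0.1 N m, so the held torque may have been slightly above the 0.45 upper limit. Even so, I expect it stayed below the 0.6 crush limit.
- **Bar angle:** The bar rests about 3.5° back from where the tool held it. I took this mostly as give in the grip rather than the valve springing back, but did not measure it separately.

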